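Tip the sun-lens to the tray's open corner and lay it on the round lens rest

ROBOT

A 7-joint arm with a two-finger parallel gripper is mounted at the origin on the work surface. World frame = base frame: x ahead of the robot, y to its left, z up, the work surface at z = 0. Lengths are in m, angles in degrees, forces in N, time in s.
With the tool pointing down it reaches from about 0.425 to 0.95 m from the base axis. Payload 16.7 kg.
Tool frame: the origin (TCP) lies at the very end of the fingers, on their centre line; the grasp point (between the pads) lies 19 mm behind it; x points along the fingers, z is the direction in which the jaws open and shut, and the axes are right-handed (so a half turn about x gives the same grasp; the last joint's range is limited). The gripper opens to 94 mm and grips with 3 to 60 N. Pads are 16 mm wide; open, the fingers measure 119 mm over their backs; the gripper's body (75 mm by 177 mm) begins 78 mm behind the grasp point.
Start: joints at [64.601, 24.414, 4.234, 92.017, -1.954, 63.644, -3.845], TCP at [0.195, -0.646, 0.205] pointing down, gripper open.
Joint ranges: [-163.25, 163.25], [-28.42, 122.38], [-70.27, 78.77], [12.13, 141.07], [-58.53, 238.53], [9.26, 117.41], [-156.51, 156.51]. Speed limits (degrees/s): [108.29, 108.29, 136.94, 136.94, 172.46, 172.46, 172.46].

INTERFACE

Orientations are given as [roll, pitch, yaw] about the fixed x, y, z axes, in that order (R = Rz(yaw) Ry(pitch) Rx(roll)).
In Python, from rig import * gives the robot as it stands. The module is installed in compiled form; this text tells all that it offers.
- The arm moves only by the tool drive_tool, never from a script. Its argument "plan" is a list of rows, each an object of numbers: "wx", "wy", "wz": the turn, a rotation vector about the tool's x, y, z each as a share of 30 degrees, from -1 to 1; "tx", "ty", "tz": the shift along the tool's x, y, z each as a share of 20 mm, from -1 to 1; "grip": the closure in counts, from 0 (fully open) to 255 (shut). In form: [{"wx": .., "wy": .., "wz": .., "tx": .., "ty": .., "tz": .., "grip": ..}, ...]. A call has 1 to 10 rows; each row shifts and turns the commanded pose from where the row before left it, along the tool's axes as they then stand; what a row does not reach is not made up. A row lasts 1/8 s, in which the tool goes at most 62.5 mm and 10.7 degrees, less where a joint would pass 70% of its speed; a pose out of reach is approached as far as the arm can. A call with a number of a shift or a turn outside -1 to 1 is refused whole. A call with a gripper value outside its range is refused whole. The fingers move at their own pace and stop on an object; "grip_force" is the grip in N (left out, the last holds). Time passes only in rows, so rows that do not move let the fingers close. It gives the time, the measured TCP pose, the force and the opening at its end, in the units of the state.
- state(): the state, without advancing time (a new reading comes with each control period).
- get_image(name): name is "scene" or "top" or "wrist"; returns the picture (384x512x3 uint8, red, green, blue); there is no depth.
- get_calibration(name): a dict with "mtx" (3x3 intrinsics, pixels), "k1" (the pictures are not rectified: a ray, as slopes to the right and down, at radius r is drawn at 1 + k1 r^2 times it, then the intrinsics apply), "eye" and "orientation" of the camera in the world. Camera axes: x right, y down, z forward; pixel columns grow to the right and rows downward; lengths in m; the calibration is good to about 2 mm. A picture is of the moment at which its call begins: read the wrist's pose just before it. get_calibration takes no time and is no camera call; for the wrist camera it gives the pose at the moment of the call.
- close_job(): hands the job in, once; it reports no verdict.
Trained networks look in the newest picture that a camera, given by its name, has taken for a name from the list of things; names that differ only in an ending like _2 or _b are one class to them, and where a whole thing is asked for, a point or a joint stands for the part that bears it (a point fixed in the world has none). Each returns a list of dicts, best first, with "conf" (0 to 1); they miss things now and then, are a little off and sometimes report something else, mostly with a low value. They report only what shows in the picture. A call takes as long as a camera call. They do not tell look-alikes from the thing itself.
- find_in(camera, name): "position" ([x, y, z] in m, in the coordinates of the camera as it stood for that picture, good to about 4 mm: the middle of the surface that is visible of it).
The state is a dict: "time": time; "joints": joint angles; "qvel": joint speeds; "effort": joint torques, N m; "tcp_pos": TCP position; "orientation": TCP orientation; "ft_force": force on the tool from outside, world axes, zero at the start; "wrist_torque": the same for the moment, N m; "width": finger opening in m.
Only numpy, scipy, OpenCV 4.12 (cv2) and the standard library are available. Lean on these libraries where they do the work, as an engineer would, in place of code of your own. Each camera call takes 0.05 s, during which the arm holds its last target. There are 200 camera calls.

TASK

Press down the tab of the white tipping tray until the small dark lens slides into the open low corner, and let the tray come back level. Then pick the lens up from that corner and lay it gently, flat and centred, on the round-topped lens rest, not the square one; do not drop it on the table.

Things in the scene. Friction and masses are not known exactly. Their poses are not given: they have to be found in the camera images.
- lens: The small loose sun-lens blank: flat disc of dark smoke-tinted glass, 50 mm in diameter, 7 mm thick, 30 g, slippery on the tray. Origin at its centre (half-way up), z along its axis. It starts on the floor of the white tipping tray, away from the open corner. The two larger dark blanks (68 mm) on the table are not it.
- tray_pad (a point): Centre of the top of the white tray's round grey press tab (40 mm), 88 mm above the table. x points outwards from the tray's middle through the open corner to the tab; the hinge lies along y, 151 mm behind (-x), 8 mm below. 1 N rising to 5 N tips the tray from level to a stop at 0.45 rad (tab 66 mm lower, 18 mm inwards); a spring levels it. Past 0.4 rad the lens slides home in a second or two.
- tray_corner (a point): Point on the tray floor under the centre of the lens once in the open corner; axes as tray_pad, 80 mm behind it (-x), 2 mm above, 90 mm above the table when level. The floor is a 150 mm square, diagonal along x, with walls 12 mm high, 5 thick; at the tab's corner floor and walls are cut away by 20 mm, a 28 mm gap for one finger: grip the lens along x, one finger in the gap, one inside the tray.
- rest_top (a point): Centre of the top of the round-topped lens rest: a fixed stand with a flat round black rubber top 40 mm in diameter, 45 mm above the table, on a thin post and a round steel foot 80 mm wide, 10 mm high. z is up. The lens overhangs it by 5 mm all round. A like stand with a square top is a bystander; the two may change places.
Mind the look-alikes: they are no part of the job. Leave any orange look-alike of the lens alone.

How it is judged:
By the outcome, as a careful person would: the job done as asked, in the order asked, and still so for the second after the job is handed in, with the robot touching nothing.
It also fails if it takes over 58 s, if anything falls off the work surface, if the arm or the gripper's body presses on something with over 40 N, if the wrist force passes 120 N, or if a joint passes its speed limit or range.

## Working session

There is one attempt and no reset: what is moved stays moved. The work goes in short steps, Python scripts to look and compute and a tool call to move; the robot and the scene stay as the last step left them, time stands still between calls to the robot, and variables do not carry over. Pictures are saved under pics/ and viewed, about 8 in all and at most 12, crops included, and the job is handed in when it is done.

Besides the shell and the picture viewer there is one more tool, called after "Emit:" as a command line: name --argument value ..., lists and objects as JSON in quotes. drive_tool: Moves the arm, as the interface text tells. Its arguments: {"type":"object","properties":{"plan":{"type":"array","items":{"type":"object","properties":{"wx":{"type":"number"},"wy":{"type":"number"},"wz":{"type":"number"},"tx":{"type":"number"},"ty":{"type":"number"},"tz":{"type":"number"},"grip":{"type":"number"}}}},"grip_force":{"type":"number"}},"required":["plan"]}

```bash
mkdir -p pics
cat > h.py <<'E'
from rig import *
import numpy as np, cv2
from scipy.spatial.transform import Rotation as R
def Rm(o):
    o=np.array(o,float)
    return o if o.shape==(3,3) else R.from_euler('xyz',o,degrees=True).as_matrix()
def world(c,p): return np.array(c["eye"])+Rm(c["orientation"])@np.array(p)
def proj(c,P):
    q=(np.atleast_2d(P)-np.array(c["eye"]))@Rm(c["orientation"])
    s=q[:,:2]/q[:,2:]; r2=(s**2).sum(1,keepdims=True); s=s*(1+c["k1"]*r2)
    m=np.array(c["mtx"]); return s@m[:2,:2].T+m[:2,2]
def ray(c,uv):
    m=np.array(c["mtx"]); d=(np.atleast_2d(uv)-m[:2,2])@np.linalg.inv(m[:2,:2]).T; s=d.copy()
    for _ in range(20): s=d/(1+c["k1"]*(s**2).sum(1,keepdims=True))
    return np.c_[s,np.ones(len(s))]@Rm(c["orientation"]).T
def atz(c,uv,z):
    d=ray(c,uv); e=np.array(c["eye"]); return e+d*((z-e[2])/d[:,2:])
def tri(obs):
    A=np.zeros((3,3));b=np.zeros(3)
    for c,uv in obs:
        d=ray(c,uv)[0]; d/=np.linalg.norm(d); M=np.eye(3)-np.outer(d,d); A+=M; b+=M@np.array(c["eye"])
    return np.linalg.solve(A,b)
E
python3 - <<'E'
from h import *
np.set_printoptions(precision=4,suppress=True)
print(state())
for n in ("top","scene","wrist"):
    c=get_calibration(n); im=get_image(n); cv2.imwrite(f"pics/{n}0.png",im[:,:,::-1])
    print(n,c)
    for t in ("lens","tray_pad","tray_corner","rest_top"):
        for d in find_in(n,t)[:4]:
            w=world(c,d["position"]); print(t,round(d["conf"],2),w,proj(c,w)[0])
a=cv2.imread("pics/top0.png");b=cv2.imread("pics/scene0.png")
cv2.imwrite("pics/both.png",cv2.resize(np.vstack([a,b]),(450,600*450//400) if 0 else (400,600)))
E
```

```text
{'time': 0.0, 'joints': array([64.6012, 24.4503,  4.2305, 92.0519, -1.9511, 63.6443, -3.8422]), 'qvel': array([ 0.0501,  0.0662,  0.078 , -0.0004, -0.0716, -0.0523, -0.0536]), 'effort': array([ -0.0002, -93.582 ,   3.6661, -45.4211,  -0.0488,   0.0198,
         0.0001]), 'tcp_pos': array([ 0.1953, -0.6457,  0.2048]), 'orientation': array([-174.1214,   89.9256,  112.7141]), 'ft_force': array([-0.1655, -0.9393, -0.7104]), 'wrist_torque': array([0.0077, 0.0096, 0.0017]), 'width': 0.09384365635526842}
top {'mtx': array([[383.8045,   0.    , 256.0408],
       [  0.    , 383.8045, 190.3595],
       [  0.    ,   0.    ,   1.    ]]), 'k1': -0.09489994185831976, 'eye': array([0.4008, 0.0244, 0.9287]), 'orientation': array([-170.7958,   -0.9588,  -88.4991])}
lens 0.92 [0.5511 0.1863 0.0983] [178.0162 181.2309]
lens 0.9 [0.5707 0.3244 0.011 ] [129.054  178.3472]
lens 0.75 [0.5537 0.1605 0.0852] [190.6284 181.4559]
lens 0.65 [0.397  0.1234 0.0095] [207.7002 252.8013]
tray_pad 0.76 [0.5492 0.1598 0.094 ] [190.2197 182.7595]
tray_corner 0.74 [0.5537 0.1623 0.0883] [189.633  181.1998]
rest_top 0.72
[... 198 characters left out ...]
48992975, 'eye': array([0.9481, 0.4477, 0.7169]), 'orientation': array([-135.1802,    0.4789,  133.3835])}
lens 0.63 [0.5633 0.1917 0.0941] [298.2219 245.1009]
lens 0.62 [0.5723 0.3302 0.0051] [347.5555 314.7043]
lens 0.59 [0.3767 0.1409 0.0103] [328.8846 207.0845]
tray_pad 0.89 [0.5502 0.1706 0.0899] [293.9344 236.4161]
tray_corner 0.69 [0.5586 0.1667 0.0871] [289.5549 238.7498]
rest_top 0.77 [ 0.6027 -0.196   0.0089] [164.1467 188.0865]
wrist {'mtx': array([[314.1796,   0.    , 253.5786],
       [  0.    , 314.1796, 191.9339],
       [  0.    ,   0.    ,   1.    ]]), 'k1': -0.07177635664064604, 'eye': array([ 0.2703, -0.6235,  0.3837]), 'orientation': array([164.4343,  -0.043 , -73.1544])}
```

Run:
```python
import cv2
a=cv2.imread("pics/top0.png")
cv2.imwrite("pics/t1.png",cv2.resize(a[90:300,100:400],None,fx=2.66,fy=2.66,interpolation=cv2.INTER_CUBIC))
b=cv2.imread("pics/scene0.png")
cv2.imwrite("pics/s1.png",cv2.resize(b[130:340,110:410],None,fx=2.66,fy=2.66,interpolation=cv2.INTER_CUBIC))
```

```text
(no output)
```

View pics/t1.png

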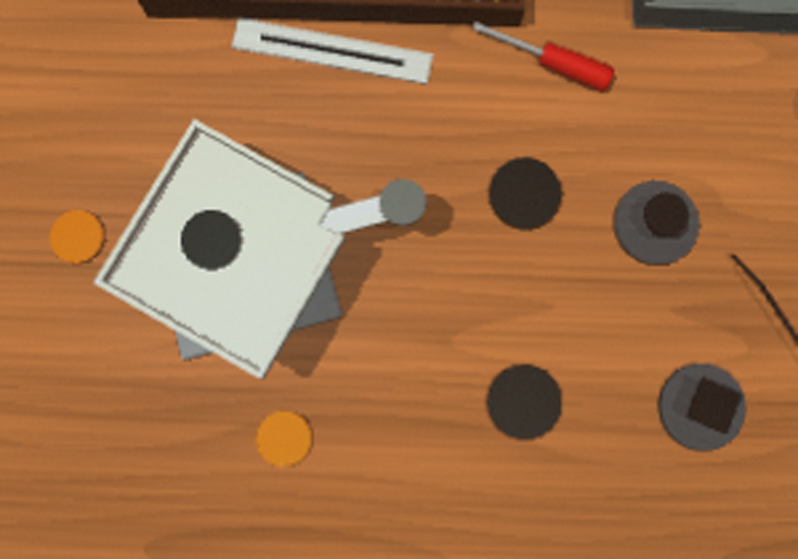

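View pics/s1.png

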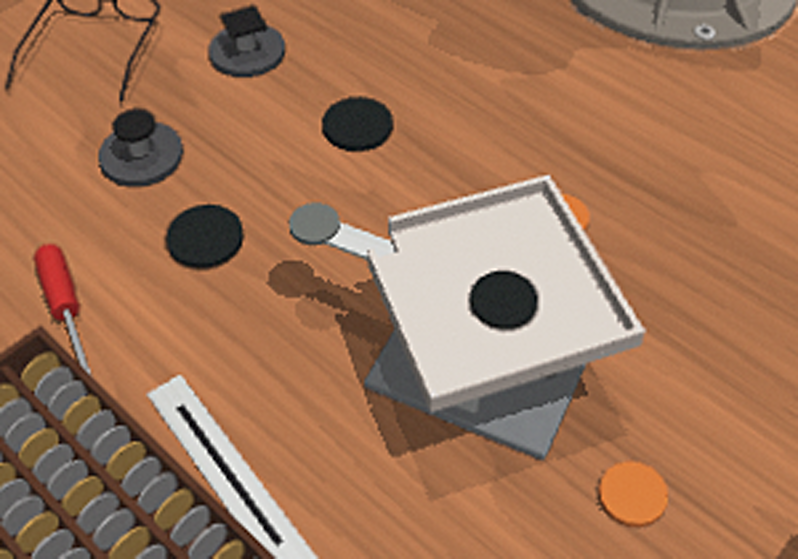

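The lens is the dark disc in the tray at top crop (211,239), 50 mm. The two dark discs at (526,193) and (525,402) are the 68 mm blanks, and the orange ones are look-alikes. The round-topped rest is at (666,215) and the square one at (714,405). The tab is at (403,202), with the tray's open corner facing it. Next I triangulate from both views.

Run:
```python
from h import *
np.set_printoptions(precision=4,suppress=True)
T=get_calibration("top");S=get_calibration("scene")
t=lambda u,v:(u/2.66+99.8,v/2.66+89.8)
s=lambda u,v:(u/2.66+109.8,v/2.66+129.8)
P={}
for n,a,b in [("pad",t(403,202),s(314,222)),("rest",t(666,215),s(134,124)),("lens",t(211,239),s(503,299)),("sq",t(714,405),s(243,21)),
  ("cornerL",t(262,377),s(548,178)),("back",t(97,282),s(643,330)),("cornerR",t(195,120),s(432,400)),("blank",t(526,193),s(205,235))]:
    P[n]=tri([(T,a),(S,b)]); print(n,P[n],proj(T,P[n])[0]-a,proj(S,P[n])[0]-b)
w={k:atz(T,[v],z)[0] for k,v,z in [("pad",t(403,202),.088),("rest",t(666,215),.045),("L",t(262,377),.102),("R",t(195,120),.102),("B",t(97,282),.102)]}
print(w)
for q in (P,):
  L,Rr=w["L"],w["R"];m=(L+Rr)/2; print("mid",m,"pad dist",np.linalg.norm((w["pad"]-m)[:2]))
  ang=lambda v:np.degrees(np.arctan2(v[1],v[0]))
  print("axis: mid->pad",ang(w["pad"]-m),"B->mid",ang(m-w["B"]),"B->pad",ang(w["pad"]-w["B"]),"perp",ang(L-Rr)+90,ang(L-Rr)-90)
# tool axes
st=state(); print(Rm(st["orientation"]))
# footprint of orange from top, centroid of gray pad by colour
im=cv2.imread("pics/top0.png")
```

```text
pad [0.5933 0.027  0.0826] [-0.4652  0.3785] [-0.6441 -0.0869]
rest [ 0.5992 -0.2103  0.0377] [-0.309   0.2829] [-0.3969 -0.0906]
lens [0.5555 0.1862 0.0907] [-0.3421  0.2276] [-0.4711 -0.0268]
sq [ 0.4299 -0.251   0.0373] [-0.4574  0.3814] [-0.502  -0.1006]
cornerL [0.4413 0.1382 0.0947] [-0.7454  0.4942] [-0.9069 -0.0292]
back [0.515  0.2784 0.0979] [-0.763   0.4296] [-1.0184 -0.0126]
cornerR [0.6564 0.2059 0.0957] [-0.63    0.4396] [-0.9722 -0.0848]
blank [ 0.6237 -0.0871  0.0005] [-0.5991  0.5269] [-0.8357 -0.1491]
{'pad': array([0.593, 0.026, 0.088]), 'rest': array([ 0.5983, -0.2091,  0.045 ]), 'L': array([0.442 , 0.1356, 0.102 ]), 'R': array([0.6556, 0.2032, 0.102 ]), 'B': array([0.5154, 0.2755, 0.102 ])}
mid [0.5488 0.1694 0.102 ] pad dist 0.15008502020848488
axis: mid->pad -72.87389585201196 B->mid -72.55971651129886 B->pad -72.74014502692994 perp -72.44960233056875 -252.44960233056875
[[ 0.      0.9572  0.2896]
 [ 0.0001  0.2896 -0.9572]
 [-1.      0.     -0.    ]]
```

Emit:
drive_tool --plan '[{"ty": 0.96,"tz": -0.88,"grip": 255},{"ty": 0.96,"tz": -0.88,"grip": 255},{"ty": 0.96,"tz": -0.88,"grip": 255},{"ty": 0.96,"tz": -0.88,"grip": 255},{"ty": 0.96,"tz": -0.88,"grip": 255},{"ty": 0.96,"tz": -0.88,"grip": 255},{"ty": 0.96,"tz": -0.88,"grip": 255},{"ty": 0.96,"tz": -0.88,"grip": 255},{"ty": 0.96,"tz": -0.88,"grip": 255},{"ty": 0.96,"tz": -0.88,"grip": 255}]' --grip_force 10

```text
invalid input at $.plan[0]: expected keys wx, wy, wz, tx, ty, tz, grip
```

Emit:
drive_tool --plan '[{"ty": 0.96,"tz": -0.88,"grip": 255},{"ty": 0.96,"tz": -0.88,"grip": 255},{"ty": 0.96,"tz": -0.88,"grip": 255},{"ty": 0.96,"tz": -0.88,"grip": 255},{"ty": 0.96,"tz": -0.88,"grip": 255},{"ty": 0.96,"tz": -0.88,"grip": 255},{"ty": 0.96,"tz": -0.88,"grip": 255},{"ty": 0.96,"tz": -0.88,"grip": 255},{"ty": 0.96,"tz": -0.88,"grip": 255},{"ty": 0.96,"tz": -0.88,"grip": 255}]'

```text
invalid input at $.plan[0]: expected keys wx, wy, wz, tx, ty, tz, grip
```

Emit:
drive_tool --plan '[{"wx": 0,"wy": 0,"wz": 0,"tx": 0,"ty": 0.96,"tz": -0.88,"grip": 255},{"wx": 0,"wy": 0,"wz": 0,"tx": 0,"ty": 0.96,"tz": -0.88,"grip": 255},{"wx": 0,"wy": 0,"wz": 0,"tx": 0,"ty": 0.96,"tz": -0.88,"grip": 255},{"wx": 0,"wy": 0,"wz": 0,"tx": 0,"ty": 0.96,"tz": -0.88,"grip": 255},{"wx": 0,"wy": 0,"wz": 0,"tx": 0,"ty": 0.96,"tz": -0.88,"grip": 255},{"wx": 0,"wy": 0,"wz": 0,"tx": 0,"ty": 0.96,"tz": -0.88,"grip": 255},{"wx": 0,"wy": 0,"wz": 0,"tx": 0,"ty": 0.96,"tz": -0.88,"grip": 255},{"wx": 0,"wy": 0,"wz": 0,"tx": 0,"ty": 0.96,"tz": -0.88,"grip": 255},{"wx": 0,"wy": 0,"wz": 0,"tx": 0,"ty": 0.96,"tz": -0.88,"grip": 255},{"wx": 0,"wy": 0,"wz": 0,"tx": 0,"ty": 0.96,"tz": -0.88,"grip": 255}]' --grip_force 10

```text
time: 2.0
tcp_pos: [0.3287, -0.4213, 0.2056]
orientation: [32.3, 90.0, -40.9]
ft_force: [-0.1, -0.5, 0.4]
width: 0.0004
```

Emit:
drive_tool --plan '[{"wx": 0,"wy": 0,"wz": 0,"tx": 0,"ty": 0.96,"tz": -0.88,"grip": 255},{"wx": 0,"wy": 0,"wz": 0,"tx": 0,"ty": 0.96,"tz": -0.88,"grip": 255},{"wx": 0,"wy": 0,"wz": 0,"tx": 0,"ty": 0.96,"tz": -0.88,"grip": 255},{"wx": 0,"wy": 0,"wz": 0,"tx": 0,"ty": 0.96,"tz": -0.88,"grip": 255},{"wx": 0,"wy": 0,"wz": 0,"tx": 0,"ty": 0.96,"tz": -0.88,"grip": 255},{"wx": 0,"wy": 0,"wz": 0,"tx": 0,"ty": 0.96,"tz": -0.88,"grip": 255},{"wx": 0,"wy": 0,"wz": 0,"tx": 0,"ty": 0.96,"tz": -0.88,"grip": 255},{"wx": 0,"wy": 0,"wz": 0,"tx": 0,"ty": 0.96,"tz": -0.88,"grip": 255},{"wx": 0,"wy": 0,"wz": 0,"tx": 0,"ty": 0.96,"tz": -0.88,"grip": 255},{"wx": 0,"wy": 0,"wz": 0,"tx": 0,"ty": 0.96,"tz": -0.88,"grip": 255}]'

```text
time: 3.25
tcp_pos: [0.4615, -0.1972, 0.2056]
orientation: [58.2, 90.0, -14.9]
ft_force: [0.2, -0.3, 0.6]
width: 0.0006
```

Run:
```python
from h import *
np.set_printoptions(precision=4,suppress=True)
c=get_calibration("wrist"); im=get_image("wrist")
P=[[.593,.0265,.088],[.5985,-.2095,.045]]
uv=proj(c,P)
for p,n in zip(uv,("pad","rest")): 
    print(n,p)
    cv2.drawMarker(im,tuple(int(round(x)) for x in p),(255,0,0),0,12)
cv2.imwrite("pics/w1.png",cv2.resize(im[:,:,::-1],(768,576)))
import pickle; pickle.dump((c,),open("c1.pkl","wb"))
```

```text
pad [ 51.9509 -22.6255]
rest [303.8653  55.2106]
```

View pics/w1.png

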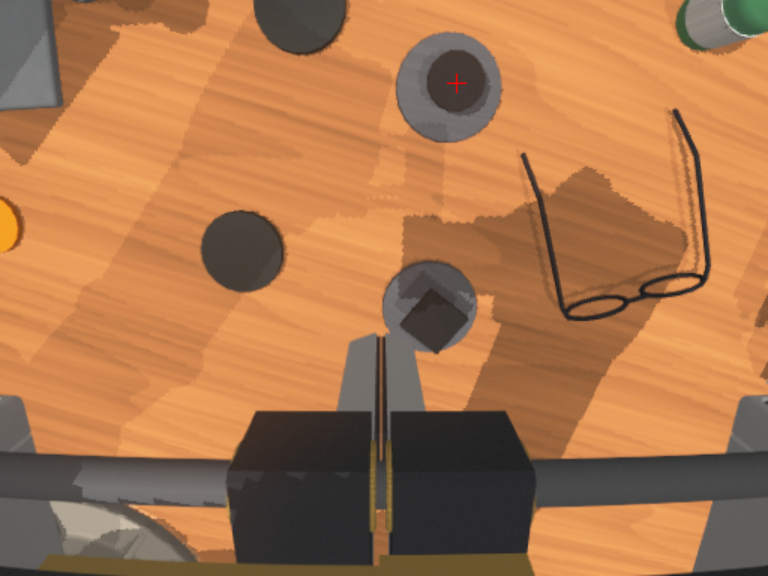

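The marker for the round rest sits on its top at (456,82), so the xy is confirmed. Next I go above the tab.

Emit:
drive_tool --plan '[{"wx": 0,"wy": 0,"wz": 0,"tx": 0.3,"ty": 0.95,"tz": -0.88,"grip": 255},{"wx": 0,"wy": 0,"wz": 0,"tx": 0.3,"ty": 0.95,"tz": -0.88,"grip": 255},{"wx": 0,"wy": 0,"wz": 0,"tx": 0.3,"ty": 0.95,"tz": -0.88,"grip": 255},{"wx": 0,"wy": 0,"wz": 0,"tx": 0.3,"ty": 0.95,"tz": -0.88,"grip": 255},{"wx": 0,"wy": 0,"wz": 0,"tx": 0.3,"ty": 0.95,"tz": -0.88,"grip": 255},{"wx": 0,"wy": 0,"wz": 0,"tx": 0.3,"ty": 0.95,"tz": -0.88,"grip": 255},{"wx": 0,"wy": 0,"wz": 0,"tx": 0.3,"ty": 0.95,"tz": -0.88,"grip": 255},{"wx": 0,"wy": 0,"wz": 0,"tx": 0.3,"ty": 0.95,"tz": -0.88,"grip": 255},{"wx": 0,"wy": 0,"wz": 0,"tx": 0.3,"ty": 0.95,"tz": -0.87,"grip": 255},{"wx": 0,"wy": 0,"wz": 0,"tx": 0.3,"ty": 0.95,"tz": -0.87,"grip": 255}]'

```text
time: 4.55
tcp_pos: [0.5926, 0.0257, 0.1454]
orientation: [64.9, 90.0, -8.2]
ft_force: [-0.0, 0.4, -0.3]
width: 0.0001
```

Run:
```python
from h import *
np.set_printoptions(precision=4,suppress=True)
st=state();print(st["tcp_pos"],Rm(st["orientation"]))
c=get_calibration("wrist"); im=get_image("wrist")
ax=np.array([np.cos(np.radians(-72.6)),np.sin(np.radians(-72.6))]); pad=np.array([.593,.0265])
pts=[[*(pad),.088],[*(pad-.08*ax),.090],[.5555,.186,.096]]
for p in proj(c,pts):
    print(p); cv2.drawMarker(im,tuple(int(round(x)) for x in p),(255,0,0),0,12)
cv2.imwrite("pics/w2.png",cv2.resize(im[:,:,::-1],(768,576)))
```

```text
[0.5926 0.0257 0.1454] [[ 0.0002  0.9572  0.2894]
 [-0.      0.2894 -0.9572]
 [-1.      0.0002  0.0001]]
[252.3224 206.3757]
[150.9795 208.0327]
[ 43.1979 196.6048]
```

View pics/w2.png

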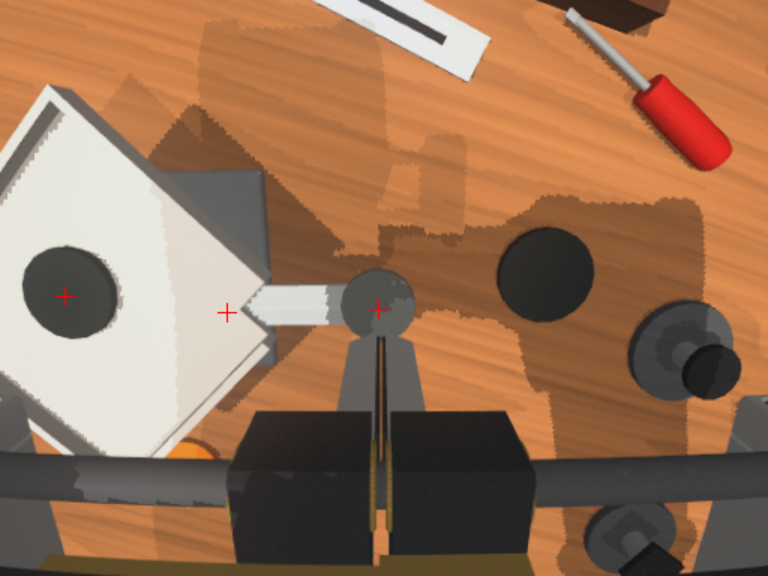

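Emit:
drive_tool --plan '[{"wx": 0,"wy": 0,"wz": 0,"tx": 0.9,"ty": 0.1,"tz": 0,"grip": 255},{"wx": 0,"wy": 0,"wz": 0,"tx": 0.9,"ty": 0,"tz": 0,"grip": 255},{"wx": 0,"wy": 0,"wz": 0,"tx": 0.6,"ty": 0,"tz": 0,"grip": 255},{"wx": 0,"wy": 0,"wz": 0,"tx": 0.5,"ty": 0,"tz": 0,"grip": 255},{"wx": 0,"wy": 0,"wz": 0,"tx": 0.5,"ty": 0,"tz": -0.03,"grip": 255},{"wx": 0,"wy": 0,"wz": 0,"tx": 0.5,"ty": 0,"tz": -0.05,"grip": 255},{"wx": 0,"wy": 0,"wz": 0,"tx": 0.4,"ty": 0,"tz": -0.08,"grip": 255},{"wx": 0,"wy": 0,"wz": 0,"tx": 0.4,"ty": 0,"tz": -0.1,"grip": 255},{"wx": 0,"wy": 0,"wz": 0,"tx": 0.3,"ty": 0,"tz": -0.1,"grip": 255},{"wx": 0,"wy": 0,"wz": 0,"tx": 0.2,"ty": 0,"tz": -0.1,"grip": 255}]'

```text
time: 5.85
tcp_pos: [0.5913, 0.0347, 0.0412]
orientation: [-142.3, 90.0, 144.5]
ft_force: [0.3, -1.5, 2.9]
width: 0.0007
```

Emit:
drive_tool --plan '[{"wx": 0,"wy": 0,"wz": 0,"tx": 0.2,"ty": 0,"tz": -0.08,"grip": 255},{"wx": 0,"wy": 0,"wz": 0,"tx": 0.15,"ty": 0,"tz": -0.05,"grip": 255},{"wx": 0,"wy": 0,"wz": 0,"tx": 0.1,"ty": 0,"tz": 0,"grip": 255}]'

```text
time: 6.22
tcp_pos: [0.5906, 0.0374, 0.0324]
orientation: [153.3, 90.0, 80.1]
ft_force: [0.2, -1.3, 4.0]
width: 0.0008
```

Run:
```python
from h import *
print(state()["ft_force"])
im=get_image("scene"); cv2.imwrite("pics/s2.png",cv2.resize(im[150:320,180:400,::-1],None,fx=3,fy=3))
```

```text
[ 0.22799268 -1.28503455  4.00157695]
```

View pics/s2.png

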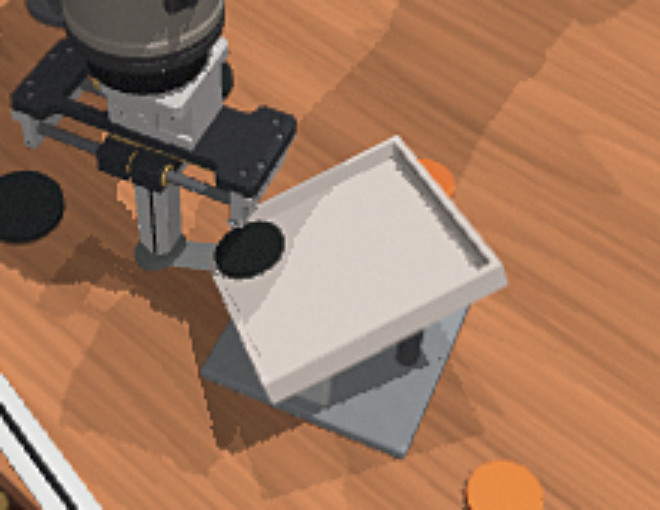

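The lens is at the open corner at crop (250,248). I'll press slightly further and hold so it settles fully, then release slowly.

Emit:
drive_tool --plan '[{"wx": 0,"wy": 0,"wz": 0,"tx": 0.15,"ty": 0,"tz": -0.05,"grip": 255},{"wx": 0,"wy": 0,"wz": 0,"tx": 0.1,"ty": 0,"tz": 0,"grip": 255},{"wx": 0,"wy": 0,"wz": 0,"tx": 0,"ty": 0,"tz": 0,"grip": 255},{"wx": 0,"wy": 0,"wz": 0,"tx": 0,"ty": 0,"tz": 0,"grip": 255},{"wx": 0,"wy": 0,"wz": 0,"tx": 0,"ty": 0,"tz": 0,"grip": 255},{"wx": 0,"wy": 0,"wz": 0,"tx": 0,"ty": 0,"tz": 0,"grip": 255},{"wx": 0,"wy": 0,"wz": 0,"tx": 0,"ty": 0,"tz": 0,"grip": 255},{"wx": 0,"wy": 0,"wz": 0,"tx": 0,"ty": 0,"tz": 0,"grip": 255},{"wx": 0,"wy": 0,"wz": 0,"tx": 0,"ty": 0,"tz": 0,"grip": 255},{"wx": 0,"wy": 0,"wz": 0,"tx": 0,"ty": 0,"tz": 0,"grip": 255}]'

```text
time: 7.52
tcp_pos: [0.5903, 0.038, 0.0275]
orientation: [138.1, 90.0, 64.9]
ft_force: [-0.0, -0.2, 3.2]
width: 0.0006
```

Emit:
drive_tool --plan '[{"wx": 0,"wy": 0,"wz": 0,"tx": -0.25,"ty": 0,"tz": 0.1,"grip": 255},{"wx": 0,"wy": 0,"wz": 0,"tx": -0.3,"ty": 0,"tz": 0.1,"grip": 255},{"wx": 0,"wy": 0,"wz": 0,"tx": -0.35,"ty": 0,"tz": 0.1,"grip": 255},{"wx": 0,"wy": 0,"wz": 0,"tx": -0.4,"ty": 0,"tz": 0.1,"grip": 255},{"wx": 0,"wy": 0,"wz": 0,"tx": -0.4,"ty": 0,"tz": 0.08,"grip": 255},{"wx": 0,"wy": 0,"wz": 0,"tx": -0.4,"ty": 0,"tz": 0.05,"grip": 255},{"wx": 0,"wy": 0,"wz": 0,"tx": -0.35,"ty": 0,"tz": 0.03,"grip": 255},{"wx": 0,"wy": 0,"wz": 0,"tx": -0.3,"ty": 0,"tz": 0,"grip": 255},{"wx": 0,"wy": 0,"wz": 0,"tx": -0.25,"ty": 0,"tz": 0,"grip": 255},{"wx": 0,"wy": 0,"wz": 0,"tx": -0.2,"ty": 0,"tz": 0,"grip": 255}]'

```text
time: 8.78
tcp_pos: [0.5935, 0.0273, 0.0917]
orientation: [-130.5, 90.0, 156.4]
ft_force: [0.7, -0.3, 0.1]
width: 0.0006
```

Emit:
drive_tool --plan '[{"wx": 0,"wy": 0,"wz": 0,"tx": -0.5,"ty": 0,"tz": 0,"grip": 255},{"wx": 0,"wy": 0,"wz": 0,"tx": -1,"ty": 0,"tz": -0.3,"grip": 0},{"wx": 0,"wy": 0,"wz": 0,"tx": -1,"ty": 0,"tz": -0.5,"grip": 0},{"wx": 0,"wy": 0,"wz": 0,"tx": -1,"ty": 0,"tz": -1,"grip": 0},{"wx": 0,"wy": 0,"wz": 0,"tx": 0,"ty": 0,"tz": -0.7,"grip": 0},{"wx": 0,"wy": 0,"wz": 0,"tx": 0,"ty": 0,"tz": 0,"grip": 0}]'

```text
time: 9.52
tcp_pos: [0.5785, 0.0768, 0.1616]
orientation: [171.7, 90.0, 98.7]
ft_force: [0.4, -0.0, -0.1]
width: 0.0469
```

```bash
cat > look.py <<'E'
from h import *
np.set_printoptions(precision=4,suppress=True)
st=state();print(st["tcp_pos"],st["width"])
c=get_calibration("wrist"); im=get_image("wrist")
for t in ("lens","tray_pad","tray_corner"):
    for d in find_in("wrist",t)[:2]:
        w=world(c,d["position"]); print(t,round(d["conf"],2),w,proj(c,w)[0])
T=get_calibration("top"); it=get_image("top"); S=get_calibration("scene"); sc=get_image("scene")
for n,cc in (("top",T),("scene",S)):
    for d in find_in(n,"lens")[:3]:
        w=world(cc,d["position"]); print(n,round(d["conf"],2),w,proj(cc,w)[0])
import sys; k=sys.argv[1]
cv2.imwrite(f"pics/wr{k}.png",im[:,:,::-1]);cv2.imwrite(f"pics/tr{k}.png",it[:,:,::-1]);cv2.imwrite(f"pics/sr{k}.png",sc[:,:,::-1])
cv2.imwrite(f"pics/w{k}.png",cv2.resize(im[:,:,::-1],(768,576)))
E
python3 look.py 3
```

```text
[0.5785 0.0768 0.1616] 0.04687416586931721
lens 0.95 [0.5708 0.1034 0.0954] [219.2881 203.3233]
lens 0.77 [0.5737 0.3247 0.0004] [ 35.5188 117.7863]
tray_pad 0.74 [0.5643 0.1848 0.0872] [124.8107 180.0973]
tray_corner 0.72 [0.5689 0.1811 0.0876] [129.9365 176.4185]
top 0.76 [0.5702 0.3243 0.005 ] [129.8236 178.9886]
top 0.4 [0.3895 0.1444 0.0103] [198.7026 255.7318]
scene 0.85 [0.5739 0.11   0.0977] [262.9216 224.4347]
scene 0.57 [0.5725 0.3284 0.0071] [346.8931 313.7244]
```

View pics/w3.png

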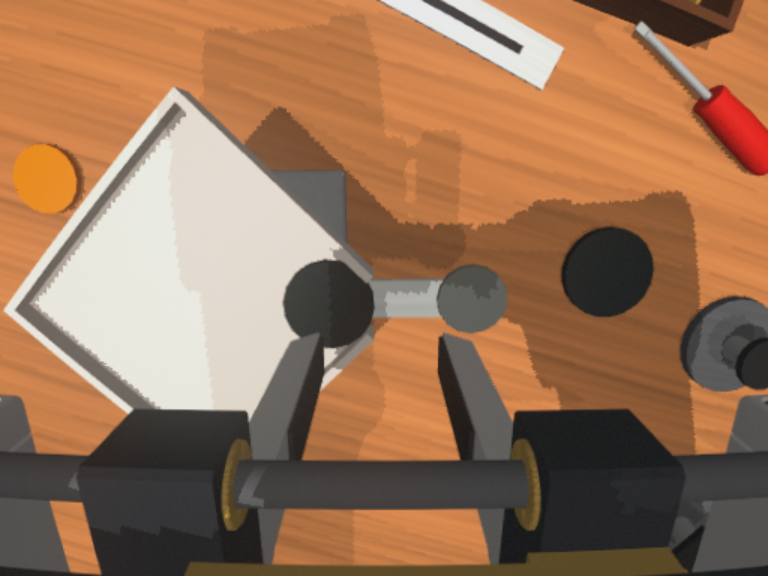

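Run:
```python
from h import *
np.set_printoptions(precision=4,suppress=True)
st=state();c=get_calibration("wrist"); S=get_calibration("scene")
im=cv2.imread("pics/wr3.png");sc=cv2.imread("pics/sr3.png")
def blob(im,lo,hi,seed):
    m=cv2.inRange(im.max(2),lo,hi); n,l,s,ce=cv2.connectedComponentsWithStats(m); 
    k=l[int(seed[1]),int(seed[0])]; return s[k],ce[k]
print(blob(sc,0,80,(263,224)))
for z in (.09,.097): print(z,atz(c,[(219.3,202.7)],z)[0])
s,ce=blob(sc,0,80,(263,224))
L=tri([(c,(219.3,202.7)),(S,ce)]); print("tri",L)
pad=atz(c,[(472/1.5,298/1.5)],.088)[0]; print("pad",pad)
Rt=Rm(st["orientation"]); L=atz(c,[(219.3,202.7)],.097)[0]
print("tool delta mm",Rt.T@(L-st["tcp_pos"])*1000)
print("corner from pad", pad[:2]-.08*np.array([np.cos(np.radians(-72.7)),np.sin(np.radians(-72.7))]))
```

```text
(array([251, 214,  24,  21, 407], dtype=int32), array([262.6413, 224.2211]))
0.09 [0.5702 0.1015 0.09  ]
0.097 [0.5726 0.1014 0.097 ]
tri [0.5675 0.1021 0.0851]
pad [0.596 0.026 0.088]
tool delta mm [ 64.2041   1.5262 -27.3713]
corner from pad [0.5722 0.1023]
```

Emit:
drive_tool --plan '[{"wx": 0,"wy": 0,"wz": 0,"tx": 0,"ty": 0.08,"tz": -0.7,"grip": 62},{"wx": 0,"wy": 0,"wz": 0,"tx": 0.4,"ty": 0,"tz": -0.67,"grip": 62},{"wx": 0,"wy": 0,"wz": 0,"tx": 0.8,"ty": 0,"tz": 0,"grip": 62},{"wx": 0,"wy": 0,"wz": 0,"tx": 0.8,"ty": 0,"tz": 0,"grip": 62},{"wx": 0,"wy": 0,"wz": 0,"tx": 0.8,"ty": 0,"tz": 0,"grip": 62},{"wx": 0,"wy": 0,"wz": 0,"tx": 0.4,"ty": 0,"tz": 0,"grip": 62},{"wx": 0,"wy": 0,"wz": 0,"tx": 0.15,"ty": 0,"tz": 0,"grip": 62},{"wx": 0,"wy": 0,"wz": 0,"tx": 0,"ty": 0,"tz": 0,"grip": 62}]'

```text
time: 10.92
tcp_pos: [0.5728, 0.1018, 0.0946]
orientation: [100.8, 90.0, 27.6]
ft_force: [0.9, -0.2, -0.1]
width: 0.0711
```

Run:
```python
from h import *
st=state(); print(st["tcp_pos"],st["ft_force"],st["width"])
im=get_image("scene"); a=cv2.resize(im[180:290,210:370,::-1],None,fx=4,fy=4,interpolation=cv2.INTER_CUBIC)
cv2.imwrite("pics/s4.png",a)
```

```text
[0.57282941 0.10177304 0.09460951] [ 0.8710326  -0.23273292 -0.0689434 ] 0.0710959771965849
```

View pics/s4.png

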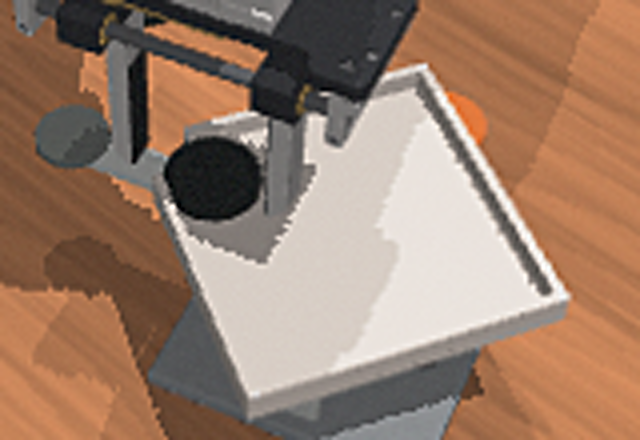

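The fingers straddle the lens, one inside the tray and one beyond the gap. I'll feel down to the floor.

Emit:
drive_tool --plan '[{"wx": 0,"wy": 0,"wz": 0,"tx": 0.1,"ty": 0,"tz": 0,"grip": 62},{"wx": 0,"wy": 0,"wz": 0,"tx": 0.05,"ty": 0,"tz": 0,"grip": 62},{"wx": 0,"wy": 0,"wz": 0,"tx": 0,"ty": 0,"tz": 0,"grip": 62}]'

```text
time: 11.35
tcp_pos: [0.5727, 0.1018, 0.0915]
orientation: [143.4, 90.0, 70.3]
ft_force: [-0.6, -0.7, 0.2]
width: 0.071
```

Emit:
drive_tool --plan '[{"wx": 0,"wy": 0,"wz": 0,"tx": 0,"ty": 0,"tz": 0,"grip": 110},{"wx": 0,"wy": 0,"wz": 0,"tx": 0,"ty": 0,"tz": 0,"grip": 130},{"wx": 0,"wy": 0,"wz": 0,"tx": 0,"ty": 0,"tz": 0,"grip": 150},{"wx": 0,"wy": 0,"wz": 0,"tx": 0,"ty": 0,"tz": 0,"grip": 200},{"wx": 0,"wy": 0,"wz": 0,"tx": 0,"ty": 0,"tz": 0,"grip": 200},{"wx": 0,"wy": 0,"wz": 0,"tx": 0,"ty": 0,"tz": 0,"grip": 200}]' --grip_force 8

```text
time: 12.1
tcp_pos: [0.5721, 0.1041, 0.0915]
orientation: [176.2, 89.9, 103.1]
ft_force: [-3.5, 9.4, -0.8]
width: 0.0494
```

Emit:
drive_tool --plan '[{"wx": 0,"wy": 0,"wz": 0,"tx": 0,"ty": 0,"tz": -0.12,"grip": 200},{"wx": 0,"wy": 0,"wz": 0,"tx": 0,"ty": 0,"tz": 0,"grip": 200},{"wx": 0,"wy": 0,"wz": 0,"tx": -0.2,"ty": 0,"tz": 0,"grip": 200},{"wx": 0,"wy": 0,"wz": 0,"tx": -0.3,"ty": 0,"tz": 0,"grip": 200},{"wx": 0,"wy": 0,"wz": 0,"tx": -0.4,"ty": 0,"tz": 0,"grip": 200},{"wx": 0,"wy": 0,"wz": 0,"tx": -0.6,"ty": 0,"tz": 0,"grip": 200},{"wx": 0,"wy": 0,"wz": 0,"tx": -0.6,"ty": 0,"tz": 0,"grip": 200},{"wx": 0,"wy": 0,"wz": 0,"tx": -0.6,"ty": 0,"tz": 0,"grip": 200}]'

```text
time: 13.1
tcp_pos: [0.5721, 0.1039, 0.1466]
orientation: [66.9, 90.0, -6.3]
ft_force: [-0.2, 0.2, -0.3]
width: 0.0498
```

```bash
python3 look.py 5
```

```text
[0.5721 0.1039 0.1466] 0.049768250619359286
lens 0.6 [0.5719 0.1045 0.1479] [252.1035 237.4979]
lens 0.57 [0.5698 0.3266 0.0017] [ 48.056  123.4264]
tray_pad 0.65 [0.5731 0.1862 0.0873] [152.5252 176.1604]
tray_corner 0.91 [0.5753 0.1857 0.0846] [154.764  172.9849]
top 0.59 [0.5691 0.3243 0.0087] [129.3193 179.147 ]
scene 0.94 [0.5752 0.1062 0.1487] [261.1523 206.6901]
scene 0.71 [0.5726 0.3285 0.0025] [346.5334 314.8636]
scene 0.61 [0.3755 0.1405 0.0114] [329.0967 206.4054]
```

View pics/w5.png

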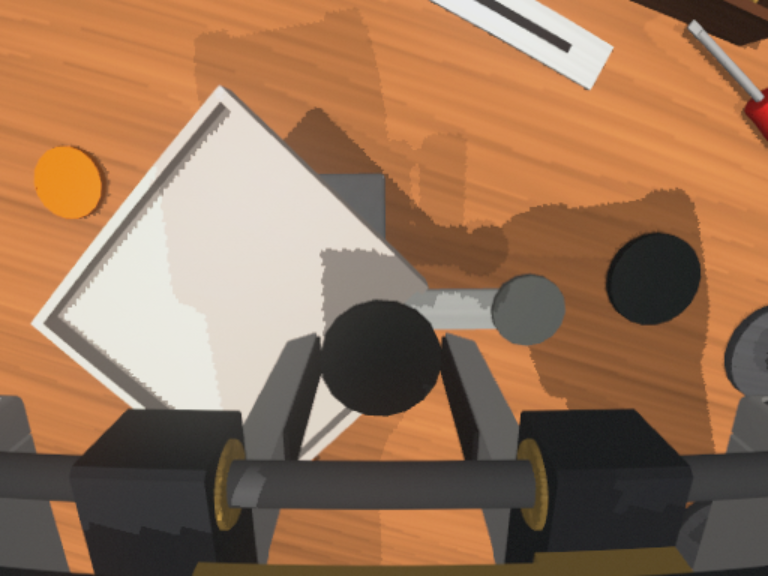

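Run:
```python
from h import *
np.set_printoptions(precision=4,suppress=True)
st=state();c=get_calibration("wrist");im=cv2.imread("pics/wr5.png")
g=cv2.cvtColor(im,cv2.COLOR_BGR2GRAY)
m=(g<55).astype(np.uint8); m[:,:205]=0; m[:195]=0; m[280:]=0; m[:,300:]=0
m=cv2.morphologyEx(m,cv2.MORPH_OPEN,np.ones((15,15)))
n,l,s,ce=cv2.connectedComponentsWithStats(m); k=1+s[1:,4].argmax(); print(s[k],ce[k])
cn=max(cv2.findContours((l==k).astype(np.uint8),0,1)[0],key=len); print(cv2.fitEllipse(cn))
# predicted flat-disc outline
z=st["tcp_pos"][2]+.0055
L=atz(c,[(254,238)],z)[0]; print("lens",L)
t=np.linspace(0,2*np.pi,40); pr=proj(c,np.c_[L[0]+.025*np.cos(t),L[1]+.025*np.sin(t),0*t+z]); print("pred bbox",pr.min(0),pr.max(0))
Rt=Rm(st["orientation"]); print(Rt); print(Rt.T@(np.array([.5985,-.2095,0])-[L[0],L[1],0])*1000)
```

```text
[ 208  201   92   76 4987] [253.5462 238.4756]
((253.5697479248047, 238.4736785888672), (74.10261535644531, 85.28842163085938), 86.02474975585938)
lens [0.5733 0.104  0.1506]
pred bbox [212.1409 197.8446] [295.8576 275.047 ]
[[-0.0007  0.9572  0.2896]
 [-0.0001  0.2896 -0.9572]
 [-1.     -0.0007 -0.0001]]
[  0.0115 -66.6493 307.3317]
```

Emit:
drive_tool --plan '[{"wx": 0,"wy": 0,"wz": 0,"tx": 0,"ty": -0.1,"tz": 0.5,"grip": 200},{"wx": 0,"wy": 0,"wz": 0,"tx": 0,"ty": -0.2,"tz": 0.9,"grip": 200},{"wx": 0,"wy": 0,"wz": 0,"tx": 0,"ty": -0.2,"tz": 0.9,"grip": 200},{"wx": 0,"wy": 0,"wz": 0,"tx": 0,"ty": -0.2,"tz": 0.9,"grip": 200},{"wx": 0,"wy": 0,"wz": 0,"tx": 0,"ty": -0.2,"tz": 0.9,"grip": 200},{"wx": 0,"wy": 0,"wz": 0,"tx": 0,"ty": -0.2,"tz": 0.9,"grip": 200},{"wx": 0,"wy": 0,"wz": 0,"tx": 0,"ty": -0.2,"tz": 0.9,"grip": 200},{"wx": 0,"wy": 0,"wz": 0,"tx": 0,"ty": -0.2,"tz": 0.9,"grip": 200},{"wx": 0,"wy": 0,"wz": 0,"tx": 0,"ty": -0.2,"tz": 0.9,"grip": 200},{"wx": 0,"wy": 0,"wz": 0,"tx": 0,"ty": -0.2,"tz": 0.9,"grip": 200}]'

```text
time: 14.75
tcp_pos: [0.5855, -0.0727, 0.1455]
orientation: [110.0, 90.0, 36.9]
ft_force: [0.5, 0.1, -0.1]
width: 0.0493
```

Emit:
drive_tool --plan '[{"wx": 0,"wy": 0,"wz": 0,"tx": 0.2,"ty": -0.2,"tz": 0.9,"grip": 200},{"wx": 0,"wy": 0,"wz": 0,"tx": 0.2,"ty": -0.2,"tz": 0.9,"grip": 200},{"wx": 0,"wy": 0,"wz": 0,"tx": 0.3,"ty": -0.2,"tz": 0.9,"grip": 200},{"wx": 0,"wy": 0,"wz": 0,"tx": 0.4,"ty": -0.2,"tz": 0.9,"grip": 200},{"wx": 0,"wy": 0,"wz": 0,"tx": 0.5,"ty": -0.2,"tz": 0.9,"grip": 200},{"wx": 0,"wy": 0,"wz": 0,"tx": 0.4,"ty": -0.2,"tz": 0.9,"grip": 200},{"wx": 0,"wy": 0,"wz": 0,"tx": 0.3,"ty": -0.2,"tz": 0.9,"grip": 200},{"wx": 0,"wy": 0,"wz": 0,"tx": 0.2,"ty": -0.03,"tz": 0.47,"grip": 200},{"wx": 0,"wy": 0,"wz": 0,"tx": 0,"ty": 0,"tz": 0,"grip": 200},{"wx": 0,"wy": 0,"wz": 0,"tx": 0,"ty": 0,"tz": 0,"grip": 200}]'

```text
time: 16.0
tcp_pos: [0.5975, -0.2086, 0.0957]
orientation: [120.9, 90.0, 47.7]
ft_force: [-0.6, 0.1, -0.6]
width: 0.0492
```

```bash
python3 look.py 6
python3 - <<'E'
import cv2,numpy as np
a=cv2.imread("pics/wr6.png")[150:320,150:350]
b=cv2.imread("pics/tr6.png")[120:220,300:420]; c=cv2.imread("pics/sr6.png")[130:230,110:230]
r=lambda i,h:cv2.resize(i,(int(i.shape[1]*h/i.shape[0]),h),interpolation=cv2.INTER_CUBIC)
d=np.hstack([r(b,240),r(c,240)]); e=r(a,340); w=max(d.shape[1],e.shape[1])
p=lambda i:cv2.copyMakeBorder(i,0,0,0,w-i.shape[1],0)
cv2.imwrite("pics/m6.png",np.vstack([p(e),p(d)]))
E
```

```text
[ 0.5975 -0.2086  0.0957] 0.04918015880407972
lens 0.84 [ 0.5972 -0.2084  0.0966] [252.5978 237.3796]
top 0.8 [0.394  0.1268 0.0088] [206.2433 254.0412]
top 0.67 [0.5683 0.3256 0.0055] [129.1596 179.7116]
scene 0.71 [0.5721 0.3312 0.0068] [348.1648 314.5542]
scene 0.66 [ 0.6021 -0.2057  0.0978] [155.5676 159.4454]
```

View pics/m6.png

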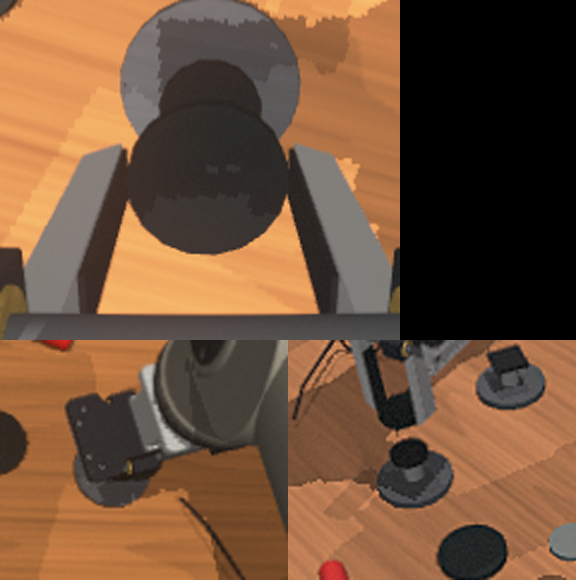

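Run:
```python
from h import *
from scipy.optimize import least_squares
np.set_printoptions(precision=4,suppress=True)
st=state();c=get_calibration("wrist");g=cv2.GaussianBlur(cv2.imread("pics/wr6.png",0),(3,3),0).astype(float)
def fit(c0,z,rad,angs,dark=1):
    # radial edge search (darker inside) along predicted circle
    pts=[]
    for a in angs:
        rr=np.arange(rad-.006,rad+.006,.0003)
        uv=proj(c,np.c_[c0[0]+rr*np.cos(a),c0[1]+rr*np.sin(a),0*rr+z]).astype(np.float32)
        v=cv2.remap(g.astype(np.float32),uv[:,:1].copy(),uv[:,1:].copy(),1)[:,0]
        d=np.convolve(v,[1,1,0,-1,-1],'valid')
        i=d.argmax()
        if d[i]>12: pts.append([c0[0]+rr[i+2]*np.cos(a),c0[1]+rr[i+2]*np.sin(a)])
    pts=np.array(pts); f=lambda p:np.hypot(*(pts-p[:2]).T)-p[2]
    r=least_squares(f,[*c0,rad],loss="soft_l1",f_scale=.0005); return r.x,len(pts),np.abs(f(r.x)).mean()
y0=np.arctan2(.2896,.9572)
print("rest",fit((.5985,-.2095),.045,.020,y0+np.linspace(-1.2,1.2,40)))
z=st["tcp_pos"][2]+.0055
print("lens",fit((.5975,-.2084),z,.025,y0+np.r_[np.linspace(-1,1,30),np.linspace(2.3,4,30)]), "tcp",st["tcp_pos"])
print("foot",fit((.5985,-.2095),.010,.040,y0+np.linspace(-1,1,30)))
```

```text
rest (array([ 0.6021, -0.2089,  0.0194]), 40, np.float64(0.00022330169519199205))
lens (array([ 0.5977, -0.2092,  0.025 ]), 48, np.float64(0.0006855948377405425)) tcp [ 0.5973 -0.2092  0.0956]
foot (array([ 0.6025, -0.2091,  0.0389]), 30, np.float64(0.00021520480718190357))
```

Emit:
drive_tool --plan '[{"wx": 0,"wy": 0,"wz": 0,"tx": 0.4,"ty": 0.15,"tz": 0.03,"grip": 200},{"wx": 0,"wy": 0,"wz": 0,"tx": 0.4,"ty": 0,"tz": 0,"grip": 200},{"wx": 0,"wy": 0,"wz": 0,"tx": 0.4,"ty": 0,"tz": 0,"grip": 200},{"wx": 0,"wy": 0,"wz": 0,"tx": 0,"ty": 0,"tz": 0,"grip": 200},{"wx": 0,"wy": 0,"wz": 0,"tx": 0,"ty": 0,"tz": 0,"grip": 200}]'

```text
time: 17.02
tcp_pos: [0.6004, -0.2091, 0.0715]
orientation: [144.4, 90.0, 71.2]
ft_force: [-0.8, 0.1, -0.5]
width: 0.0494
```

Run:
```python
from h import *
from scipy.optimize import least_squares
np.set_printoptions(precision=4,suppress=True)
st=state();c=get_calibration("wrist");im=get_image("wrist");cv2.imwrite("pics/wr7.png",im[:,:,::-1])
g=cv2.GaussianBlur(cv2.cvtColor(im,cv2.COLOR_RGB2GRAY),(3,3),0).astype(np.float32)
y0=np.arctan2(.2896,.9572)
def fit(c0,z,rad,angs):
    pts=[]
    for a in angs:
        rr=np.arange(rad-.005,rad+.005,.0003)
        uv=proj(c,np.c_[c0[0]+rr*np.cos(a),c0[1]+rr*np.sin(a),0*rr+z]).astype(np.float32)
        v=cv2.remap(g,uv[:,:1].copy(),uv[:,1:].copy(),1)[:,0]
        d=np.convolve(v,[1,1,0,-1,-1],'valid'); i=d.argmax()
        if d[i]>12: pts.append([c0[0]+rr[i+2]*np.cos(a),c0[1]+rr[i+2]*np.sin(a)])
    pts=np.array(pts); f=lambda p:np.hypot(*(pts-p[:2]).T)-rad
    r=least_squares(f,c0,loss="soft_l1",f_scale=.0005); return r.x,len(pts),np.abs(f(r.x)).mean()
t=st["tcp_pos"]
for z in (.045,.043): print("rest",z,fit((.601,-.209),z,.020,y0+np.linspace(-.8,.8,40)))
print("foot",fit((.601,-.209),.01,.040,y0+np.linspace(-1,1,40)))
print("lens",fit(t[:2],t[2]+.0055,.025,y0+np.r_[np.linspace(-1,1,30),np.linspace(2.3,4,30)]),"tcp",t)
cv2.imwrite("pics/m7.png",cv2.resize(im[150:320,150:350,::-1],None,fx=3,fy=3))
```

```text
rest 0.045 (array([ 0.6019, -0.2085]), 40, np.float64(0.00016342054975699172))
rest 0.043 (array([ 0.6014, -0.2088]), 40, np.float64(0.00015163519217994484))
foot (array([ 0.6018, -0.209 ]), 40, np.float64(0.00035904170392558643))
lens (array([ 0.6009, -0.2089]), 56, np.float64(0.0008833274543001737)) tcp [ 0.6004 -0.2091  0.0715]
```

View pics/m7.png

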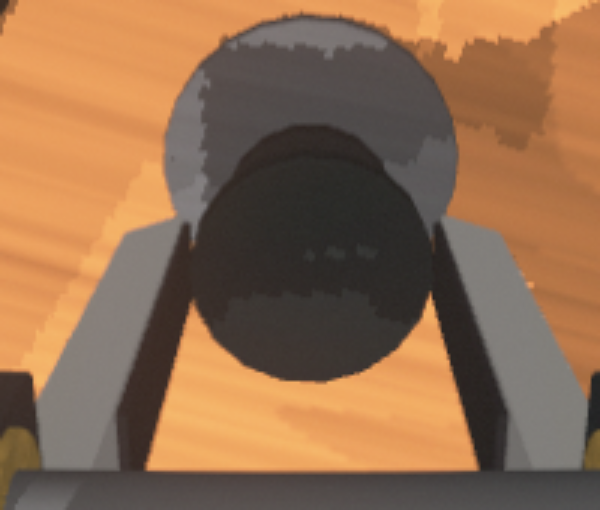

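Emit:
drive_tool --plan '[{"wx": 0,"wy": 0,"wz": 0,"tx": 0.4,"ty": 0.04,"tz": 0,"grip": 200},{"wx": 0,"wy": 0,"wz": 0,"tx": 0.4,"ty": 0,"tz": 0,"grip": 200},{"wx": 0,"wy": 0,"wz": 0,"tx": 0.2,"ty": 0,"tz": 0,"grip": 200},{"wx": 0,"wy": 0,"wz": 0,"tx": 0.1,"ty": 0,"tz": 0,"grip": 200},{"wx": 0,"wy": 0,"wz": 0,"tx": 0,"ty": 0,"tz": 0,"grip": 200},{"wx": 0,"wy": 0,"wz": 0,"tx": 0,"ty": 0,"tz": 0,"grip": 200}]'

```text
time: 17.82
tcp_pos: [0.6012, -0.2089, 0.0497]
orientation: [69.0, 90.0, -4.2]
ft_force: [0.3, 0.6, -0.1]
width: 0.0493
```

Emit:
drive_tool --plan '[{"wx": 0,"wy": 0,"wz": 0,"tx": 0.05,"ty": 0,"tz": 0,"grip": 200},{"wx": 0,"wy": 0,"wz": 0,"tx": 0.03,"ty": 0,"tz": 0,"grip": 200},{"wx": 0,"wy": 0,"wz": 0,"tx": 0,"ty": 0,"tz": 0,"grip": 200},{"wx": 0,"wy": 0,"wz": 0,"tx": 0,"ty": 0,"tz": 0,"grip": 200}]'

```text
time: 18.32
tcp_pos: [0.6013, -0.2089, 0.0481]
orientation: [68.8, 90.0, -4.3]
ft_force: [-0.1, -0.2, 2.4]
width: 0.0496
```

Emit:
drive_tool --plan '[{"wx": 0,"wy": 0,"wz": 0,"tx": 0.02,"ty": 0,"tz": 0,"grip": 200},{"wx": 0,"wy": 0,"wz": 0,"tx": 0,"ty": 0,"tz": 0,"grip": 200}]'

```text
time: 18.58
tcp_pos: [0.6011, -0.2089, 0.0475]
orientation: [92.4, 90.0, 19.3]
ft_force: [-0.0, -0.1, 2.9]
width: 0.0493
```

Contact is confirmed at about 3 N and the lens is seated. I release gradually.

Emit:
drive_tool --plan '[{"wx": 0,"wy": 0,"wz": 0,"tx": 0,"ty": 0,"tz": 0,"grip": 118},{"wx": 0,"wy": 0,"wz": 0,"tx": 0,"ty": 0,"tz": 0,"grip": 112},{"wx": 0,"wy": 0,"wz": 0,"tx": 0,"ty": 0,"tz": 0,"grip": 100},{"wx": 0,"wy": 0,"wz": 0,"tx": 0,"ty": 0,"tz": 0,"grip": 70},{"wx": 0,"wy": 0,"wz": 0,"tx": 0,"ty": 0,"tz": 0,"grip": 50},{"wx": 0,"wy": 0,"wz": 0,"tx": 0,"ty": 0,"tz": 0,"grip": 50}]' --grip_force 4

```text
time: 19.32
tcp_pos: [0.601, -0.2089, 0.0475]
orientation: [-169.4, 90.0, 117.4]
ft_force: [0.8, -0.2, -0.1]
width: 0.0754
```

Emit:
drive_tool --plan '[{"wx": 0,"wy": 0,"wz": 0,"tx": -0.3,"ty": 0,"tz": 0,"grip": 50},{"wx": 0,"wy": 0,"wz": 0,"tx": -0.7,"ty": 0,"tz": 0,"grip": 50},{"wx": 0,"wy": 0,"wz": 0,"tx": -1,"ty": 0,"tz": 0,"grip": 50},{"wx": 0,"wy": 0,"wz": 0,"tx": -1,"ty": 0,"tz": 0,"grip": 50},{"wx": 0,"wy": 0,"wz": 0,"tx": -1,"ty": -0.5,"tz": 0,"grip": 50},{"wx": 0,"wy": 0,"wz": 0,"tx": -0.5,"ty": -1,"tz": 0,"grip": 50},{"wx": 0,"wy": 0,"wz": 0,"tx": 0,"ty": -0.5,"tz": 0,"grip": 50},{"wx": 0,"wy": 0,"wz": 0,"tx": 0,"ty": 0,"tz": 0,"grip": 50}]'

```text
time: 20.32
tcp_pos: [0.5614, -0.2211, 0.1372]
orientation: [-101.4, 90.0, -174.7]
ft_force: [1.0, -0.2, -0.1]
width: 0.0756
```

```bash
python3 look.py 8
python3 - <<'E'
import cv2,numpy as np,sys
sys.path.insert(0,'.')
from h import *
from scipy.optimize import least_squares
np.set_printoptions(precision=4,suppress=True)
c=get_calibration("wrist"); g=cv2.GaussianBlur(cv2.imread("pics/wr8.png",0),(3,3),0).astype(np.float32)
def fit(c0,z,rad,angs):
    pts=[]
    for a in angs:
        rr=np.arange(rad-.006,rad+.006,.0003)
        uv=proj(c,np.c_[c0[0]+rr*np.cos(a),c0[1]+rr*np.sin(a),0*rr+z]).astype(np.float32)
        v=cv2.remap(g,uv[:,:1].copy(),uv[:,1:].copy(),1)[:,0]
        d=np.convolve(v,[1,1,0,-1,-1],'valid'); i=d.argmax()
        if d[i]>12: pts.append([c0[0]+rr[i+2]*np.cos(a),c0[1]+rr[i+2]*np.sin(a)])
    pts=np.array(pts); f=lambda p:np.hypot(*(pts-p[:2]).T)-p[2]
    r=least_squares(f,[*c0,rad],loss="soft_l1",f_scale=.0005); return r.x,len(pts),np.abs(f(r.x)).mean()
y0=np.arctan2(.2896,.9572)
print("lens",fit((.6013,-.2089),.052,.025,np.linspace(0,6.2,60)))
print("foot",fit((.6013,-.2089),.010,.040,y0+np.linspace(-1.2,1.2,60)))
a=cv2.imread("pics/wr8.png")[60:260,150:350]; b=cv2.imread("pics/sr8.png")[130:230,110:230]
cv2.imwrite("pics/m8.png",np.hstack([cv2.resize(a,(400,400)),cv2.resize(b,(400,400))]))
E
```

```text
[ 0.5614 -0.2211  0.1372] 0.07560558723876958
lens 0.77 [ 0.5991 -0.2115  0.0499] [255.1106 152.4557]
top 0.85 [0.3945 0.1251 0.0108] [206.8969 253.8406]
top 0.69 [0.5674 0.323  0.0066] [130.035  180.0218]
top 0.43 [0.5561 0.1654 0.0918] [188.0493 179.8161]
scene 0.96 [0.5734 0.3281 0.0054] [346.3603 314.3442]
scene 0.78 [ 0.605  -0.2039  0.0514] [158.4859 174.7171]
scene 0.37 [0.3772 0.1383 0.0094] [327.8366 206.88  ]
lens (array([ 0.6013, -0.2106,  0.0264]), 56, np.float64(0.001218827450284349))
foot (array([ 0.6019, -0.2087,  0.0405]), 60, np.float64(0.00019725770237228566))
```

View pics/m8.png

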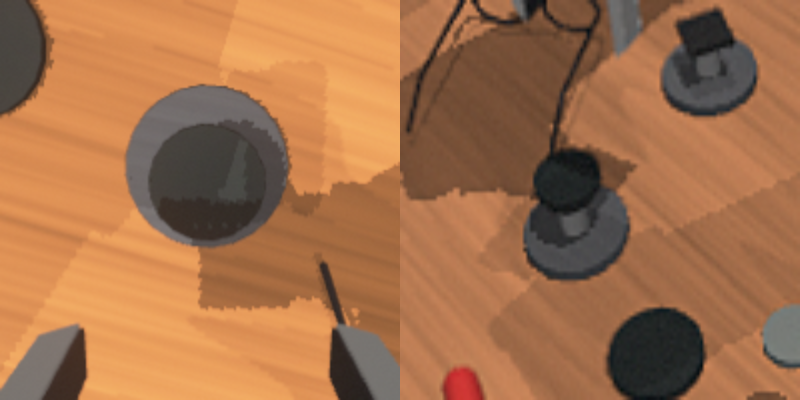

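Run:
```python
from h import *
c=get_calibration("wrist"); print(atz(c,[(253.75,151.25)],.052), proj(c,[[.6017,-.2088,.052]]))
print(find_in("wrist","lens")[:1],state()["ft_force"])
print(close_job())
```

```text
[[ 0.60155345 -0.20898587  0.052     ]] [[253.58908169 151.0201214 ]]
[{'position': [0.0013, -0.0335, 0.2663], 'conf': 0.77}] [ 0.19412022 -0.85414036  0.53770993]
the job is handed in; nothing more can be done
None
```

The lens is lying flat and centred on the round-topped rest, and the job is handed in at about 20.6 s of the 58 s allowed.

**What I did:** I pressed the tab with closed fingers, at about 4 N, until the lens slid into the open corner, then let the tray come back level. I gripped the lens along the tray's diagonal at 8 N. Closing on it gave about 10 N of sideways force for a moment, which I relieved before lifting. I carried it over, set it down at about 3 N of contact, released it and backed away.

**Last checks:**
- **Centring:** the last wrist picture puts the lens centre at (0.6016, -0.2090) and the rest at about (0.6018, -0.2088), well under 1 mm apart.
- **Position and force:** the lens looks flat in both the wrist and scene views. The gripper is clear of it and the wrist force is at noise level.

**Checks that disagreed:**
- An automatic edge fit of the lens, disturbed by shadows, gave a centre about 2 mm off.
- The top camera placed the rest about 3 mm away from the close wrist views. I trusted the wrist views.
- Heights measured from the scene and top cameras came out about 6 mm low. I used the stated heights, checked by touch where the lens met the rest; lowering to the grasp met no contact.

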